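# Set the stop and hold the condenser collar home

### The job

On the iron condenser test stand, turn the stop selector until its pointer clicks in at the second-largest of the five dots. Then take the knurled brass collar and, without lifting it off the lens cell, turn it until its hidden keyways drop over the pins, push it fully home against its spring ring and finish still holding it there with the gripper. Leave the loose parts lying on and around the stand where they are.

Things in the scene. Friction and masses are not known exactly. Their poses are not given: they have to be found in the camera images.
- stand: Fixed black iron lamp base, 150 (x) by 280 (y) by 40 mm high, with a horizontal lamp drum sticking out 75 mm at its +y end. Origin: under its centre on the table; z up; its -x side is the worker's side. The lens pillar and collar stand on the -y half, the selector dial (100 mm disc) on the +y half, their axes 140 mm apart.
- cell_axis (a point): Point on the vertical axis of the lens cell (70 mm to -y of the stand's origin), at the pillar's shoulder, 66 mm above the table. The fully home collar stands with its underside on this shoulder. Below the collar is only the pillar (51 mm thick) down to a 68 mm flange, whose top lies 46 mm above the table.
- selector (a joint): Stop selector, a black pointer bar knob; grows (rad) as it turns clockwise seen from above. Ball detents at 0, 0.5, 1.0, 1.5, 2.0, where the pointer meets five dark dots on the dial, 3, 5, 7, 9, 11 mm across, growing clockwise: the second-largest is 1.5. About 0.12 N m turns it out of a detent; let go near one, it snaps in.
- selector_grip (a point): Point to grip the knob's bar at, on its axis, 73 mm above the table. The bar is 12 mm thick, 50 mm long, straight-sided, and spans 51 to 77 mm above the table; below it a round boss of 43 mm diameter sits on the dial (face at 43 mm). The point turns with the knob: its x axis points along the bar to the pointer end.
- collar: Loose knurled brass collar round the lens, 58 mm outside diameter, 26 mm high, about 0.25 kg, 34 mm hole in its top. Origin: on its axis at its underside; z up. At first it rests on three hidden pins, underside 78 mm above the table. Three hidden keyways 120 degrees apart; the pins' angle is unknown. Pressed lightly and turned either way, it sinks within 1.75 rad.
- spring_ring (a joint): Steel spring ring round the cell under the collar; its travel down (m), 0 free, 0.0035 with the collar home. Pushes back with 5 N when free, about 10 N at home; a collar let go rises again by 3.5 mm. The keyways pass the pins within 0.08 rad of true either way; the collar then goes down 8.5 mm freely onto this ring and 3.5 mm more to the shoulder. Twisted hard against a pin it binds: ease the twist.
- ring_large: Loose bronze retaining ring, 60 mm across, 8 mm high, lying on the table on the worker's side. Origin under its centre.
- ring_small: Loose bronze retaining ring, 40 mm across, 7 mm high, lying on the stand's top between dial and collar, towards the far side. Origin under its centre.
- spare_lens: Loose glass condenser lens, 52 mm across, 14 mm thick, on the table beyond the stand. Origin under its centre.
- pin: Loose blued steel alignment pin, 10 mm thick on an 18 mm foot, 49 mm high, standing on the table on the worker's side. Origin under its foot.
- screwdriver: Loose screwdriver, 170 mm long, on the table beyond the stand. Origin near its middle; x axis along it.
- loupe: Loose black eye loupe, 44 mm across, 34 mm high, on the table at the collar end of the stand. Origin under its centre.
- dust_cap: Loose brass dust cap, open side up, 65 mm across, 16 mm high, on the table beyond the lamp drum. Origin under its centre.

How it is judged:
On the way, in this order (a step that is already met when the one before it is completed fails the run):
1. the selector's pointer stands at the second-largest dot (value of joint selector between 1.38 and 1.62 rad), for 0.3 s.
2. the collar's keyways have dropped over the pins (z of collar in the frame of stand below 0.0735 m and horizontal distance between collar and cell_axis below 0.003 m), for 0.1 s.
At the end, for the whole second after the job is handed in: The selector stands within 0.12 rad of the second-largest dot; the collar is over its pins and fully home (underside within 1.5 mm of the shoulder, spring ring pressed in at least 2 mm, centred within 3 mm, level, at rest), and the gripper's fingers still hold it (all of step 1 and z of collar in the frame of stand below 0.0675 m and horizontal distance between collar and cell_axis below 0.003 m and angle between collar's own z axis and vertical below 0.06 rad and contact force between the fingers and collar above 2 N and value of joint spring_ring above 0.002 m and linear speed of collar below 0.02 m/s); the arm keeps its last pose, push and grip.
It fails at once if the collar was lifted off the lens cell (more than 8 mm above where it first sat) (z of collar in the frame of stand above 0.086 m).
It fails at once if a loose part lying on or around the stand was shifted by more than 15 mm (distance of any of ring_large, ring_small, spare_lens, pin, screwdriver, loupe, dust_cap from where it was at the start of the episode above 0.015 m).
It also fails if it takes over 54 s, if anything falls off the work surface, if the arm or the gripper's body presses on something with over 40 N, if the wrist force passes 120 N, or if a joint passes its speed limit or range.

### The arm

A 6-joint arm with a two-finger parallel gripper is mounted at the origin on the work surface. World frame = base frame: x ahead of the robot, y to its left, z up, the work surface at z = 0. Lengths are in m, angles in rad, forces in N, time in s.
With the tool pointing down it reaches from about 0.375 to 0.925 m from the base axis. Payload 5.7 kg.
Tool frame: the origin (TCP) lies between the finger pads; the fingertips stand 17 mm ahead of it and the grasp point (between the pads) lies 2 mm behind it; z points along the fingers, y is the line along which they close (so a half turn about z gives the same grasp; the last joint's range is limited). The gripper opens to 88 mm and grips with 3 to 60 N. Pads are 20 mm wide; open, the fingers measure 115 mm over their backs; the gripper's body (75 mm by 178 mm) begins 61 mm behind the grasp point.
Start: joints at [1.055, 0.359, 1.51, -0, 1.272, -0.115], TCP at [0.234, 0.552, 0.24] pointing down, gripper open.
Joint ranges: [-2.97, 2.97], [-1.01, 2.36], [0.21, 2.38], [-0.96, 4.11], [0.2, 2.71], [-2.98, 2.98]. Speed limits (rad/s): [2.39, 2.39, 3.14, 3.14, 3.14, 3.14].

### API

Orientations are given as a rotation vector (axis times angle).
In Python, from station import bot gives the robot as it stands. The module is installed in compiled form; this text tells all that it offers.
- The arm moves only by the tool drive_tool, never from a script. Its argument "motion" is one flat list of numbers, 7 for each row, row after row: the turn, a rotation vector about the tool's x, y, z in degrees, then the shift along the tool's x, y, z in m, then the opening, from 0 (shut) to 1 (fully open). In form: [rx, ry, rz, x, y, z, fingers, rx, ry, rz, x, y, z, fingers, ...]. A call has 1 to 8 rows; each row is the pose to reach, as a shift and turn from the pose commanded when the call began, along the tool's axes at that moment; what a row does not reach only later rows make up. A row lasts 1/10 s, in which the tool goes at most 50 mm and 8.59 degrees, less where a joint would pass 70% of its speed; a pose out of reach is approached as far as the arm can. A call with a gripper value outside its range is refused whole. The fingers move at their own pace and stop on an object; "newtons" is the grip in N (left out, the last holds). Time passes only in rows, so rows that repeat a pose let the fingers close. It gives the time, the measured TCP pose, the force, the opening and the grip force at its end, in the units of the state.
- bot.state(): the state, without advancing time (a new reading comes with each control period).
- bot.capture(name): name is "scene" or "top"; returns a dict with "color" (384x512x3 uint8, red, green, blue), "mtx" (3x3 intrinsics, pixels), "dist_coeffs" ([k1, k2, p1, p2, k3] as OpenCV has them; the pictures are not rectified), "cam_to_world" (4x4, takes a point from camera to world coordinates). Camera axes: x right, y up, looking along -z (the intrinsics and any distortion apply to the point x, -y, -z); pixel columns grow to the right and rows downward; lengths in m; the calibration is good to about 2 mm. A picture is of the moment at which its call begins. There is no depth.
- bot.finish_job(): hands the job in; it is judged then, once.
The state is a dict: "time": time; "joints": joint angles; "qd": joint speeds; "effort": joint torques, N m; "tool_pos": TCP position; "orientation": TCP orientation; "contact_force": force on the tool from outside, world axes, zero at the start; "wrist_torque": the same for the moment, N m; "opening": finger opening in m; "gripper_force": force on a finger pad.
Only numpy, scipy, OpenCV 4.12 (cv2) and the standard library are available. Lean on these libraries where they do the work, as an engineer would, in place of code of your own. Each camera call takes 0.05 s, during which the arm holds its last target. There are 200 camera calls.

## Working session

There is one attempt and no reset: what is moved stays moved. The work goes in short steps, Python scripts to look and compute and a tool call to move; the robot and the scene stay as the last step left them, time stands still between calls to the robot, and variables do not carry over. Pictures are saved under pics/ and viewed, at most 10 in all, crops included, and the job is handed in when it is done.

Besides the shell and the picture viewer there is one more tool, called after ">>>" as name(argument=value, ...) on one line, values as JSON. drive_tool: Moves the arm, as the interface text tells. Its arguments: {"type":"object","properties":{"motion":{"type":"array"},"newtons":{"type":"number"}},"required":["motion"]}

```bash
mkdir -p pics; cat > h.py <<'E'
import numpy as np,cv2
from station import bot
from scipy.spatial.transform import Rotation as R
def cap(n,save=None):
    c=bot.capture(n)
    if save: cv2.imwrite('pics/'+save,c['color'][:,:,::-1])
    return c
def ray(c,px):
    u=cv2.undistortPoints(np.array([[px]],float),c['mtx'],np.array(c['dist_coeffs'],float))[0,0]
    T=np.array(c['cam_to_world']);d=T[:3,:3]@np.array([u[0],-u[1],-1]);return T[:3,3],d
def onz(c,px,z):
    o,d=ray(c,px);return o+d*(z-o[2])/d[2]
def proj(c,P):
    T=np.linalg.inv(np.array(c['cam_to_world']));p=np.atleast_2d(P)@T[:3,:3].T+T[:3,3]
    return cv2.projectPoints(p*[1,-1,-1],np.zeros(3),np.zeros(3),c['mtx'],np.array(c['dist_coeffs'],float))[0][:,0]
E
python3 - <<'E'
from h import *
for n in('scene','top'):
    c=cap(n,n+'0.png');print(n,np.round(c['cam_to_world'],3).tolist(),np.round(c['mtx'],1).tolist())
    im=cv2.imread('pics/'+n+'0.png');
s=bot.state();print(s)
E
```

```text
scene [[0.48, -0.616, 0.625, 1.112], [0.877, 0.345, -0.334, -0.216], [-0.01, 0.708, 0.706, 0.668], [0.0, 0.0, 0.0, 1.0]] [[363.9, 0.0, 258.9], [0.0, 363.9, 195.3], [0.0, 0.0, 1.0]]
top [[0.008, 0.991, -0.134, 0.503], [-0.999, 0.012, 0.031, 0.065], [0.032, 0.133, 0.991, 0.86], [0.0, 0.0, 0.0, 1.0]] [[364.6, 0.0, 259.5], [0.0, 364.6, 194.7], [0.0, 0.0, 1.0]]
{'time': 0.1, 'joints': array([ 1.05489333e+00,  3.59408758e-01,  1.51132569e+00, -3.46951017e-06,
        1.27251354e+00, -1.15127283e-01]), 'qd': array([-0.00225753,  0.00055412, -0.00216192,  0.00048687,  0.0004237 ,
        0.0010155 ]), 'effort': array([ 2.96239978e-04, -5.16356957e+01, -2.71406454e+01,  6.75480254e-02,
        2.74473382e-02, -4.55987947e-05]), 'tool_pos': array([0.23380372, 0.55191784, 0.23890749]), 'orientation': array([-6.25228883e-01, -3.07822672e+00,  2.47305754e-03]), 'contact_force': array([-0.34428845, -0.74929566,  0.08671424]), 'wrist_torque': array([ 0.05077301,  0.02186498, -0.05175643]), 'gripper_force': 0.0, 'opening': 0.08779117955538139}
```

View pics/top0.png

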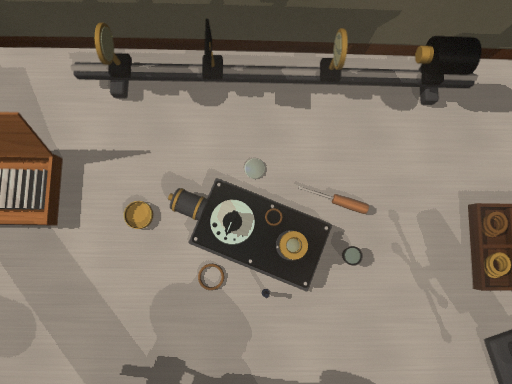

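View pics/scene0.png

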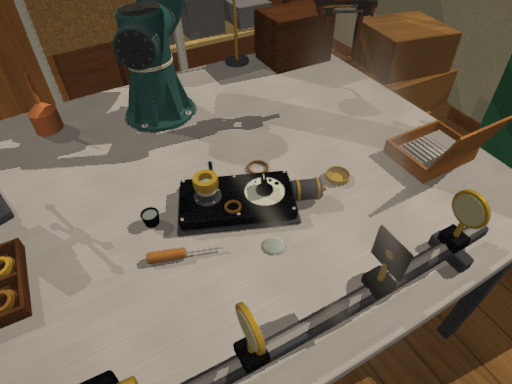

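The top view shows the dial at about (232,222), the collar at (293,245), the drum on the left, the pin at (266,293) and the ring at (211,277). Next I'll measure and zoom in.

```bash
python3 - <<'E'
from h import *
im=cv2.imread('pics/top0.png');c=cap('top')
h=cv2.cvtColor(im,cv2.COLOR_BGR2HSV)
roi=np.zeros(im.shape[:2],np.uint8);cv2.circle(roi,(232,222),26,255,-1)
m=cv2.inRange(h,(30,8,130),(100,120,255))&roi
p=cv2.findNonZero(m);hull=cv2.convexHull(p);e=cv2.fitEllipse(hull);print('dial ell',e)
D=onz(c,e[0],.043);print('dial',D)
roi[:]=0;cv2.circle(roi,(293,245),22,255,-1)
m=cv2.inRange(h,(12,100,110),(35,255,255))&roi
k=max(cv2.findContours(m,0,1)[0],key=cv2.contourArea);e2=cv2.fitEllipse(cv2.convexHull(k));print('col ell',e2)
C=onz(c,e2[0],.100);print('collar',C,'dist',np.linalg.norm((C-D)[:2]))
d=(D-C)[:2];print('yaw of +y',np.degrees(np.arctan2(d[1],d[0])))
for n,px in dict(pin=(266,293),rl=(211,277),rs=(273,217),loupe=(352,256),lens=(255,168)).items():
    print(n,onz(c,px,{'pin':.05,'rs':.045,'loupe':.03}.get(n,.006)))
cr=cv2.resize(im[180:290,185:345],None,fx=5,fy=5,interpolation=cv2.INTER_CUBIC);cv2.imwrite('pics/crop.png',cr)
E
```

```text
dial ell ((231.9970703125, 221.36297607421875), (43.605979919433594, 44.31486129760742), 60.939334869384766)
dial [0.55178191 0.10000525 0.043     ]
col ell ((293.2599182128906, 244.8549041748047), (28.015670776367188, 28.404916763305664), 146.2852325439453)
collar [ 0.50092415 -0.0301886   0.1       ] dist 0.1397746349421216
yaw of +y 68.66284135947019
pin [0.39664373 0.02330084 0.05      ]
rl [0.42609871 0.14739041 0.006     ]
rs [0.56237863 0.00833213 0.045     ]
loupe [ 0.47654842 -0.17290964  0.03      ]
lens [0.68190567 0.04908913 0.006     ]
```

View pics/crop.png

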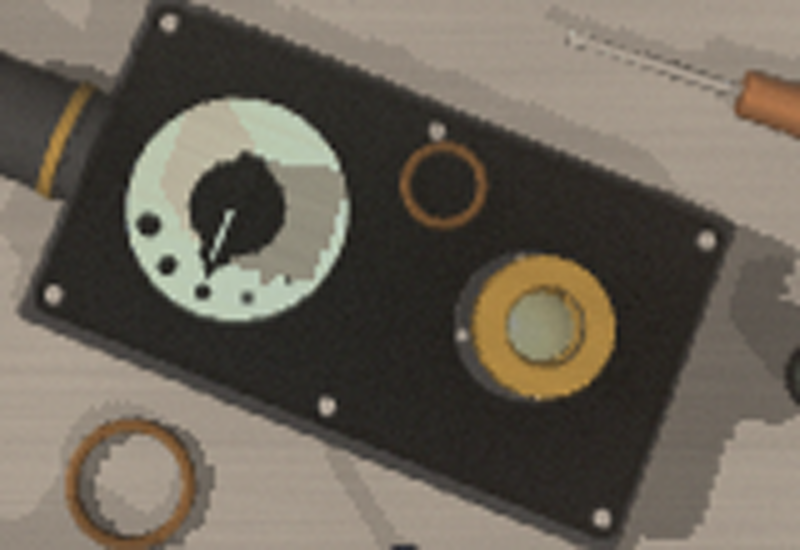

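The dots run clockwise, from the smallest at crop (290,282) to the largest at (148,224). The second-largest is at (168,265), and the pointer's white line runs from (232,210) to (212,262), near the middle dot. Now the angles.

```bash
python3 - <<'E'
from h import *
c=cap('top');D=np.array([.5518,.1000])
f=lambda p:((p[0]+.5)/5+185-.5,(p[1]+.5)/5+180-.5)
A=lambda v:np.degrees(np.arctan2(v[1],v[0]))
for n,p in dict(d11=(148,224),d9=(168,265),d7=(203,292),d5=(248,297),d3=(290,282)).items():
    w=onz(c,f(p),.043)[:2]-D;print(n,A(w),np.linalg.norm(w))
a=onz(c,f((232,210)),.077)[:2];b=onz(c,f((212,262)),.077)[:2];print('ptr',A(b-a),a-D,b-D,A(b-D))
s=bot.state();M=R.from_rotvec(s['orientation']).as_matrix();print(M.round(3).tolist(),s['tool_pos'])
E
```

```text
d11 100.33651106819674 0.04018055777306289
d9 129.97867402858975 0.03942808528130801
d7 158.7649100776173 0.039831914284325025
d5 -171.88549440668717 0.03954751664320387
d3 -143.2593200961048 0.04036475122699426
ptr 159.97083026529492 [-0.00259297  0.00065523] [-0.0248662   0.00877487] 160.56291345718904
[[-0.921, 0.39, -0.001], [0.39, 0.921, -0.001], [0.0, -0.001, -1.0]] [0.23390535 0.55209775 0.23910521]
```

>>> drive_tool(motion=[0, 0, -1.6, -0.469, -0.292, 0, 0.5, 0, 0, -1.6, -0.469, -0.292, 0, 0.5, 0, 0, -1.6, -0.469, -0.292, 0, 0.5, 0, 0, -1.6, -0.469, -0.292, 0, 0.5, 0, 0, -1.6, -0.469, -0.292, 0, 0.5, 0, 0, -1.6, -0.469, -0.292, 0, 0.5, 0, 0, -1.6, -0.469, -0.292, 0, 0.5, 0, 0, -1.6, -0.469, -0.292, 0, 0.5], newtons=30)

```text
time: 1.0
tool_pos: [0.465, 0.2235, 0.2397]
orientation: [0.582, 3.087, 0.0]
contact_force: [0.3, 1.0, -0.4]
opening: 0.0438
gripper_force: 0.0
```

```bash
cat >> h.py <<'E'
def rel(P,yaw):
    s=bot.state();M=R.from_rotvec(s['orientation']);G=R.from_matrix(np.array([[np.cos(yaw),np.sin(yaw),0],[np.sin(yaw),-np.cos(yaw),0],[0,0,-1]]))
    print('rot',np.degrees((M.inv()*G).as_rotvec()).round(2),'shift',M.inv().apply(np.array(P)-s['tool_pos']).round(4),'F',s['contact_force'].round(1),'T',s['wrist_torque'].round(2),'q',s['joints'].round(2))
E
python3 -c "
from h import *
rel([.5518,.1,.11],np.radians(158.7))"
```

```text
rot [ 0.01  0.01 -0.06] shift [-0.1258 -0.0834  0.1297] F [ 0.3  1.  -0.4] T [0.01 0.01 0.01] q [ 0.31  0.24  1.69  0.    1.21 -0.88]
```

>>> drive_tool(motion=[0, 0, 0, -0.126, -0.083, 0.06, 0.5, 0, 0, 0, -0.126, -0.083, 0.06, 0.5, 0, 0, 0, -0.126, -0.083, 0.06, 0.5, 0, 0, 0, -0.126, -0.083, 0.06, 0.5, 0, 0, 0, -0.126, -0.083, 0.13, 0.5, 0, 0, 0, -0.126, -0.083, 0.13, 0.5, 0, 0, 0, -0.126, -0.083, 0.13, 0.5, 0, 0, 0, -0.126, -0.083, 0.13, 0.5])

```text
time: 1.8
tool_pos: [0.5513, 0.1025, 0.11]
orientation: [-0.582, -3.087, 0.0]
contact_force: [0.4, -0.1, 0.4]
opening: 0.044
gripper_force: 0.0
```

```bash
python3 -c "
from h import *
c=cap('scene');im=c['color'][120:240,170:330,::-1];cv2.imwrite('pics/s1.png',cv2.resize(im,None,fx=5,fy=5,interpolation=cv2.INTER_CUBIC))
rel([.5518,.1,.071],np.radians(158.7))"
```

```text
rot [ 0.04  0.08 -0.03] shift [-0.0006 -0.0026  0.0398] F [0.9 0.2 0.6] T [ 0.01  0.   -0.02] q [ 0.06  0.45  1.73  0.    0.96 -1.14]
```

View pics/s1.png

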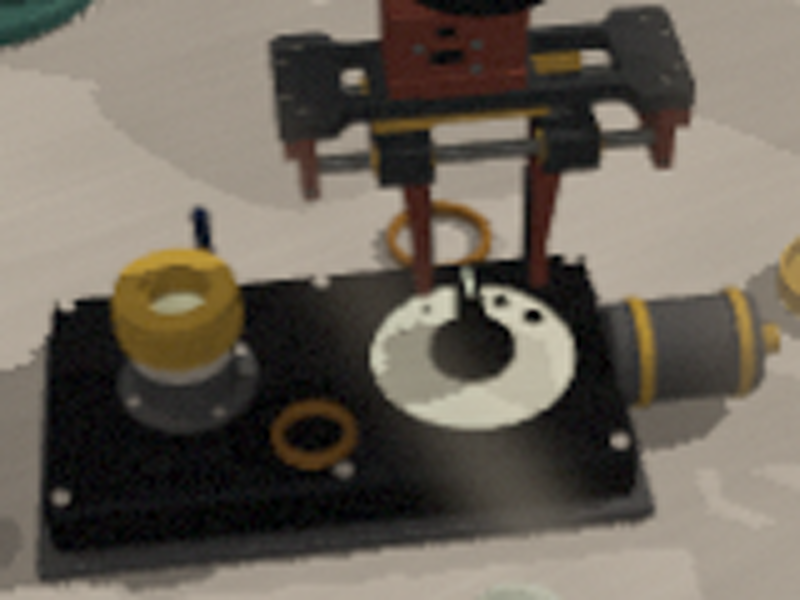

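The fingers (crop x 425 and 540) straddle the pointer bar at (467,285) and the drum is clear. I'll descend and close.

>>> drive_tool(motion=[0, 0, 0, -0.001, -0.003, 0.02, 0.5, 0, 0, 0, -0.001, -0.003, 0.04, 0.5, 0, 0, 0, -0.001, -0.003, 0.04, 0.5, 0, 0, 0, -0.001, -0.003, 0.04, 0, 0, 0, 0, -0.001, -0.003, 0.04, 0, 0, 0, 0, -0.001, -0.003, 0.04, 0, 0, 0, 0, -0.001, -0.003, 0.04, 0, 0, 0, 0, -0.001, -0.003, 0.04, 0], newtons=30)

```text
time: 2.65
tool_pos: [0.5518, 0.0992, 0.0704]
orientation: [0.582, 3.086, 0.001]
contact_force: [-0.1, 1.3, 4.8]
opening: 0.0121
gripper_force: 30.0
```

>>> drive_tool(motion=[0, 0, 5, 0, 0, 0, 0, 0, 0, 10, 0, 0, 0, 0, 0, 0, 15, 0, 0, 0, 0, 0, 0, 20, 0, 0, 0, 0, 0, 0, 25, 0, 0, 0, 0, 0, 0, 29, 0, 0, 0, 0, 0, 0, 29, 0, 0, 0, 0, 0, 0, 29, 0, 0, 0, 0])

```text
time: 3.45
tool_pos: [0.5515, 0.0989, 0.0704]
orientation: [1.336, 2.842, 0.0]
contact_force: [0.1, 1.1, 4.5]
opening: 0.0122
gripper_force: 30.0
```

```bash
python3 -c "
from h import *
rel([.5518,.1,.13],np.radians(130.05))"
```

```text
rot [ 0.03  0.03 -0.42] shift [ 0.0007  0.0009 -0.0596] F [0.1 1.1 4.5] T [-0.04  0.16 -0.08] q [ 0.05  0.51  1.76 -0.    0.87 -0.64]
```

>>> drive_tool(motion=[0, 0, 0, 0, 0, 0, 0.5, 0, 0, 0, 0, 0, 0, 0.5, 0, 0, 0, 0, 0, 0, 0.5, 0, 0, 0, 0, 0, -0.04, 0.5, 0, 0, 0, 0, 0, -0.09, 0.5, 0, 0, 0, 0, 0, -0.09, 1, 0, 0, 0, 0, 0, -0.09, 1, 0, 0, 0, 0, 0, -0.09, 1])

```text
time: 4.25
tool_pos: [0.5502, 0.0989, 0.1587]
orientation: [-1.336, -2.842, 0.002]
contact_force: [-1.1, 0.3, -0.5]
opening: 0.0641
gripper_force: 0.0
```

```bash
python3 -c "
from h import *
rel([.5009,-.0302,.14],np.radians(158.7))
c=cap('scene');im=c['color'][140:240,200:330,::-1];cv2.imwrite('pics/s2.png',cv2.resize(im,None,fx=6,fy=6,interpolation=cv2.INTER_CUBIC))"
```

```text
rot [ -0.07  -0.08 -29.06] shift [-0.0679 -0.1203  0.0188] F [-1.1  0.3 -0.5] T [-0.02  0.05 -0.01] q [ 0.05  0.39  1.69 -0.    1.06 -0.64]
```

View pics/s2.png

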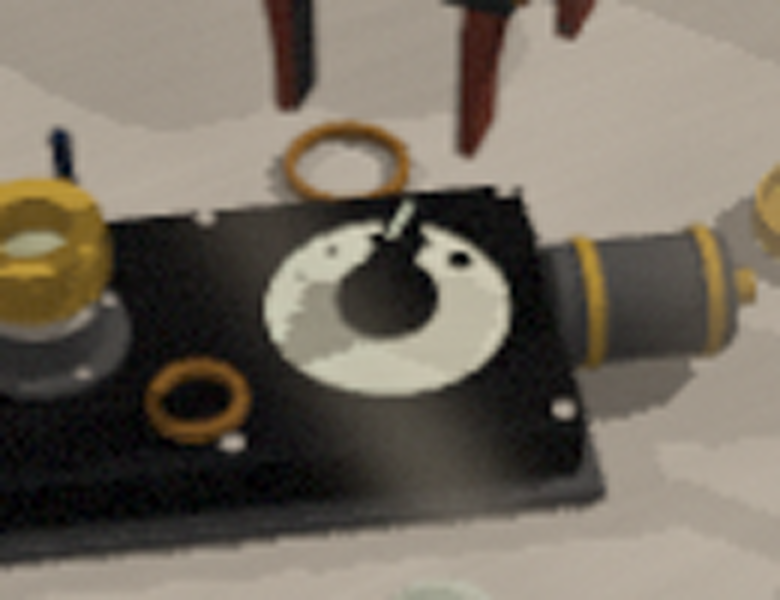

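The pointer now stands at the dot next to the largest (460,258), so the selector is set. Next is the collar.

>>> drive_tool(motion=[0, 0, 0, -0.068, -0.12, 0, 1, 0, 0, 0, -0.068, -0.12, 0, 1, 0, 0, 0, -0.068, -0.12, 0, 1, 0, 0, 0, -0.068, -0.12, 0, 1, 0, 0, 0, -0.068, -0.12, 0, 1, 0, 0, 0, -0.068, -0.12, 0, 1, 0, 0, 0, -0.068, -0.12, 0.015, 1, 0, 0, 0, -0.068, -0.12, 0.015, 1])

```text
time: 5.1
tool_pos: [0.5015, -0.0285, 0.1432]
orientation: [-1.333, -2.842, 0.001]
contact_force: [-0.7, 0.5, 0.7]
opening: 0.0876
gripper_force: 0.0
```

```bash
python3 -c "
from h import *
rel([.5009,-.0302,.088],np.radians(130.05))"
```

```text
rot [-0.1  -0.13 -0.31] shift [-0.0011 -0.0014  0.0552] F [-0.7  0.5  0.7] T [-0.02  0.05  0.  ] q [-0.19  0.34  1.83  0.    0.98 -0.89]
```

>>> drive_tool(motion=[0, 0, 0, -0.001, -0.001, 0.03, 1, 0, 0, 0, -0.001, -0.001, 0.055, 1, 0, 0, 0, -0.001, -0.001, 0.055, 1, 0, 0, 0, -0.001, -0.001, 0.055, 0.5, 0, 0, 0, -0.001, -0.001, 0.055, 0.5, 0, 0, 0, -0.001, -0.001, 0.055, 0.5, 0, 0, 0, -0.001, -0.001, 0.055, 0.5, 0, 0, 0, -0.001, -0.001, 0.055, 0.5], newtons=20)

```text
time: 5.9
tool_pos: [0.5022, -0.0318, 0.0905]
orientation: [1.336, 2.842, -0.001]
contact_force: [-2.2, -1.7, 6.4]
opening: 0.0578
gripper_force: 20.0
```

```bash
python3 -c "
from h import *
rel([.5009,-.0302,.088],np.radians(130.05))"
```

```text
rot [-0.01  0.06 -0.4 ] shift [0.002  0.0001 0.0025] F [-2.2 -1.7  6.4] T [-0.45  0.37 -0.  ] q [-0.2   0.42  1.88 -0.    0.85 -0.89]
```

>>> drive_tool(motion=[0, 0, 4, 0, 0, 0.001, 0.5, 0, 0, 8, 0, 0, 0.001, 0.5, 0, 0, 12, 0, 0, 0.001, 0.5, 0, 0, 16, 0, 0, 0.001, 0.5, 0, 0, 20, 0, 0, 0.001, 0.5, 0, 0, 24, 0, 0, 0.001, 0.5, 0, 0, 28, 0, 0, 0.001, 0.5, 0, 0, 32, 0, 0, 0.001, 0.5])

```text
time: 6.7
tool_pos: [0.5013, -0.0328, 0.0901]
orientation: [2.069, 2.362, -0.004]
contact_force: [-6.0, -5.8, 17.1]
opening: 0.0576
gripper_force: 20.0
```

```bash
python3 -c "
from h import *
rel([.5009,-.0302,.088],np.radians(130.05-32))"
```

```text
rot [-0.07  0.14 -0.48] shift [ 0.0026 -0.0001  0.0021] F [-6.  -5.8 17.1] T [-1.01  1.28  0.32] q [-0.2   0.42  1.88 -0.    0.85 -0.33]
```

>>> drive_tool(motion=[0, 0, 4, -0.001, -0.001, -0.001, 0.5, 0, 0, 8, -0.001, -0.001, -0.001, 0.5, 0, 0, 12, -0.001, -0.001, -0.001, 0.5, 0, 0, 16, -0.001, -0.001, -0.001, 0.5, 0, 0, 20, -0.001, -0.001, -0.001, 0.5, 0, 0, 24, -0.001, -0.001, -0.001, 0.5, 0, 0, 28, -0.001, -0.001, -0.001, 0.5, 0, 0, 32, -0.001, -0.001, -0.001, 0.5])

```text
time: 7.5
tool_pos: [0.5001, -0.033, 0.0902]
orientation: [-2.642, -1.7, 0.003]
contact_force: [-3.7, -1.5, 3.6]
opening: 0.058
gripper_force: 20.0
```

```bash
python3 -c "
from h import *
rel([.5009,-.0302,.088],np.radians(130.05-64))"
```

```text
rot [-0.07  0.09 -0.54] shift [ 0.0029 -0.0004  0.0022] F [-3.7 -1.5  3.6] T [-0.47  0.74  0.09] q [-0.2   0.42  1.88 -0.    0.85  0.23]
```

>>> drive_tool(motion=[0, 0, 4, 0, 0, 0.001, 0.5, 0, 0, 8, 0, 0, 0.001, 0.5, 0, 0, 12, 0, 0, 0.001, 0.5, 0, 0, 16, 0, 0, 0.001, 0.5, 0, 0, 20, 0, 0, 0.001, 0.5, 0, 0, 24, 0, 0, 0.001, 0.5, 0, 0, 28, 0, 0, 0.001, 0.5, 0, 0, 32, 0, 0, 0.001, 0.5])

```text
time: 8.3
tool_pos: [0.4991, -0.0318, 0.0885]
orientation: [-3.006, -0.906, 0.005]
contact_force: [-3.3, 2.5, 4.1]
opening: 0.058
gripper_force: 20.0
```

```bash
python3 -c "
from h import *
rel([.5009,-.0302,.088],np.radians(130.05-96))"
```

```text
rot [-0.16  0.14 -0.5 ] shift [ 0.0023 -0.0003  0.0005] F [-3.3  2.5  4.1] T [0.42 0.82 0.85] q [-0.2   0.42  1.88  0.    0.85  0.78]
```

>>> drive_tool(motion=[0, 0, -2, 0, 0, 0, 0.5, 0, 0, -4, 0, 0, 0, 0.5, 0, 0, -4, 0, 0, 0.001, 0.5, 0, 0, -4, 0, 0, 0.002, 0.5, 0, 0, -4, 0, 0, 0.003, 0.5])

```text
time: 8.8
tool_pos: [0.4994, -0.0322, 0.0852]
orientation: [-2.973, -1.012, 0.005]
contact_force: [-5.4, 0.0, 2.5]
opening: 0.0578
gripper_force: 20.0
```

```bash
python3 -c "
from h import *
rel([.5009,-.0302,.088],np.radians(130.05-92))"
```

```text
rot [-0.14  0.13 -0.46] shift [ 0.0024 -0.0007 -0.0028] F [-5.4  0.   2.5] T [0.17 1.07 0.19] q [-0.2   0.42  1.88 -0.    0.84  0.71]
```

>>> drive_tool(motion=[0, 0, 0, -0.001, -0.001, 0, 0.5, 0, 0, 0, -0.001, -0.001, 0.002, 0.5, 0, 0, 0, -0.001, -0.001, 0.004, 0.5, 0, 0, 0, -0.001, -0.001, 0.006, 0.5, 0, 0, 0, -0.001, -0.001, 0.007, 0.5, 0, 0, 0, -0.001, -0.001, 0.007, 0.5], newtons=40)

```text
time: 9.4
tool_pos: [0.4993, -0.0322, 0.0789]
orientation: [-2.973, -1.013, 0.001]
contact_force: [-6.2, 1.4, 6.3]
opening: 0.0579
gripper_force: 40.0
```

```bash
python3 -c "
from h import *
rel([.5009,-.0302,.078],np.radians(130.05-92))"
```

```text
rot [-0.03  0.03 -0.42] shift [ 0.0025 -0.0006  0.0009] F [-6.2  1.4  6.3] T [0.16 1.04 0.09] q [-0.2   0.43  1.89 -0.    0.82  0.71]
```

>>> drive_tool(motion=[0, 0, 0, 0, 0, 0.001, 0.5, 0, 0, 0, 0, 0, 0.002, 0.5, 0, 0, 0, 0, 0, 0.002, 0.5, 0, 0, 0, 0, 0, 0.002, 0.5, 0, 0, 0, 0, 0, 0.002, 0.5])

```text
time: 9.9
tool_pos: [0.4993, -0.0322, 0.0788]
orientation: [2.974, 1.013, -0.0]
contact_force: [-10.8, 2.7, 29.2]
opening: 0.0576
gripper_force: 40.0
```

```bash
python3 -c "
from h import *
rel([.5009,-.0302,.078],np.radians(130.05-92))"
```

```text
rot [ 0.01  0.01 -0.41] shift [ 0.0025 -0.0006  0.0008] F [-10.8   2.7  29.2] T [0.29 1.92 0.17] q [-0.2   0.43  1.89 -0.    0.82  0.71]
```

>>> drive_tool(motion=[0, 0, 0, 0, 0, -0.0005, 0.5, 0, 0, 0, 0, 0, -0.0005, 0.5, 0, 0, 0, 0, 0, -0.0005, 0.5])

```text
time: 10.2
tool_pos: [0.4993, -0.0322, 0.0789]
orientation: [2.974, 1.013, -0.0]
contact_force: [-10.7, 2.4, 23.2]
opening: 0.0579
gripper_force: 40.0
```

```bash
python3 -c "
from h import *
c=cap('scene');im=c['color'][140:240,170:300,::-1];cv2.imwrite('pics/s3.png',cv2.resize(im,None,fx=6,fy=6,interpolation=cv2.INTER_CUBIC))
rel([.5009,-.0302,.078],np.radians(130.05-92))
for z in(.066,.092):print(z,(proj(c,[[.4993,-.0322,z]])-[170,140])*6)"
```

```text
rot [-0.    0.01 -0.42] shift [ 0.0025 -0.0006  0.0008] F [-11.1   2.   22.8] T [0.28 1.7  0.18] q [-0.2   0.43  1.89 -0.    0.82  0.71]
0.066 [[213.68627378 295.07171368]]
0.092 [[206.20935709 247.14898622]]
```

View pics/s3.png

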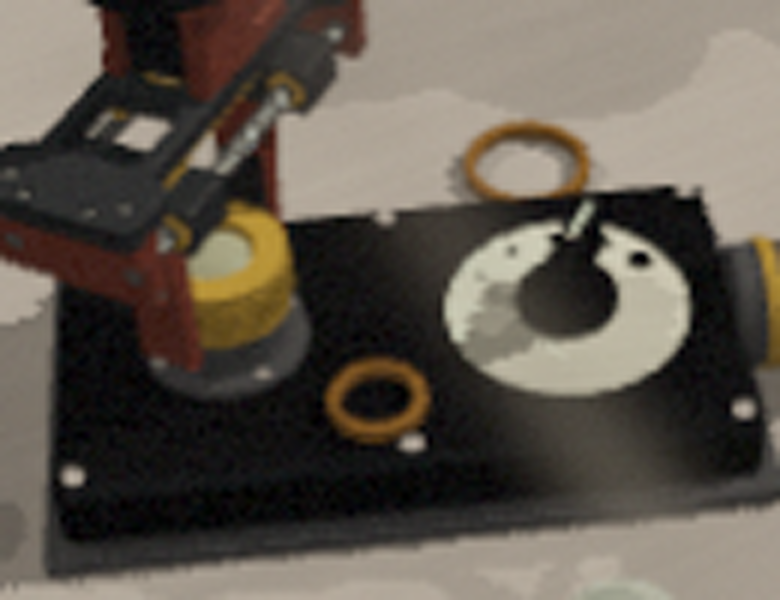

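The collar has sunk, with its bottom edge at about (240,348), and the pointer is still at its dot. I'll check the sink depth against the first picture.

```bash
python3 -c "
from h import *
a=cv2.imread('pics/scene0.png');c=cap('scene','s4.png');b=cv2.imread('pics/s4.png')
for x in (210,212,214):
    r=[]
    for im in(a,b):
        col=cv2.resize(im[150:220,x-1:x+2],(3,700),interpolation=cv2.INTER_LINEAR).mean(1)
        y=(col[:,2]-col[:,0]);r.append(150+np.where(y>45)[0].max()/10)
    print(x,r,r[1]-r[0])
for z in(.066,.078):
    e=proj(c,[.4993,-.0322,z]+.029*np.c_[np.cos(np.r_[0:6.28:.02]),np.sin(np.r_[0:6.28:.02]),np.zeros(315)]);print(z,[round(e[np.abs(e[:,0]-x)<.6][:,1].max(),1) for x in(210,212,214)])
"
```

```text
210 [np.float64(193.0), np.float64(197.0)] 4.0
212 [np.float64(192.2), np.float64(196.3)] 4.100000000000023
214 [np.float64(190.7), np.float64(195.5)] 4.800000000000011Traceback (most recent call last):
  File "<string>", line 11, in <module>
    e=proj(c,[.4993,-.0322,z]+.029*np.c_[np.cos(np.r_[0:6.28:.02]),np.sin(np.r_[0:6.28:.02]),np.zeros(315)]);print(z,[round(e[np.abs(e[:,0]-x)<.6][:,1].max(),1) for x in(210,212,214)])
                                   ~~~~~^^^^^^^^^^^^^^^^^^^^^^^^^^^^^^^^^^^^^^^^^^^^^^^^^^^^^^^^^^^^^^^^^^^
    res = self.concatenate(tuple(objs), axis=axis)
ValueError: all the input array dimensions except for the concatenation axis must match exactly, but along dimension 0, the array at index 0 has size 314 and the array at index 2 has size 315
```

```bash
python3 -c "
from station import bot
print(bot.finish_job())"
```

```text
the job is handed in; nothing more can be done
None
```

The job is handed in (no verdict came back): the camera shows the selector pointer at the second-largest dot, and the gripper holds the collar pressed on its shoulder with about 23 N after sinking 11–12 mm, with no loose parts seen to have moved.

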